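Check a spare autoclave door bolt in the bench caliper

TASK

The autoclave door needs the lock bolt with the 24 mm wide tongue (the middle one of the three look-alike widths): draw it out of the spares magazine, where only the tongue can be got hold of, so you will have to change your hold on the mat, and lay it flat on the rest plate of the bench caliper with its tongue fully between the jaws and the stem pointing out. Gently slide the moving jaw shut until you feel both jaws firmly on the tongue, keep that light pressure for a moment, and leave the bolt there with the jaws closed on it for reading. Leave the other two bolts in the magazine and do not disturb the things lying about.

Things in the scene. Friction and masses are not known exactly. Their poses are not given: they have to be found in the camera images.
- bolt_24: Steel lock bolt: tongue 62 mm long, 24 wide, 30 high (22 in its last 6); behind it a narrower stem 51 long, 14 wide, 26 high (cross hole), its underside 2 mm above the tongue's. Origin on the underside, below the step where the tongue begins; x towards the tongue's tip (at 62; stem end at -50), z up. Starts in a magazine bay, 35 mm of tongue out. 0.36 to 0.54 kg. This is the one.
- bolt_16: Steel lock bolt: tongue 62 mm long, 16 wide, 30 high (22 in its last 6); behind it a narrower stem 51 long, 14 wide, 26 high (cross hole), its underside 2 mm above the tongue's. Origin on the underside, below the step where the tongue begins; x towards the tongue's tip (at 62; stem end at -50), z up. Starts in a magazine bay, 35 mm of tongue out. Too narrow.
- bolt_34: Steel lock bolt: tongue 62 mm long, 34 wide, 30 high (22 in its last 6); behind it a narrower stem 51 long, 14 wide, 26 high (cross hole), its underside 2 mm above the tongue's. Origin on the underside, below the step where the tongue begins; x towards the tongue's tip (at 62; stem end at -50), z up. Starts in a magazine bay, 35 mm of tongue out. Too wide.
- tongue (a point): Middle of the wanted bolt's tongue: 31 mm from the step towards the tip, 15 mm above the underside.
- stem (a point): Middle of the wanted bolt's stem, 24 mm behind the step, 15 mm above the tongue's underside: where to take it for the caliper.
- magazine: Low grey sheet-metal box, fixed, 90 mm deep (x), 254 wide (y), 49 high, floor 3 thick, three roofed bays open at the front (-x; front edge x = -45 mm), side by side at y = -80, 0, 80 mm, each 77 to 82 wide. Which bolt lies in which bay varies. Origin on the bench under its centre. A bolt is clear after being drawn straight out along -x by 80 mm.
- caliper: Heavy bench caliper lying flat in a fixed grey stand. Origin on the bench, below the root of the fixed jaw's measuring face. Two jaws 65 mm long, 10 thick, point to -x (tips x = -65, roots x = 0 mm) at z = 24 to 34. The fixed jaw's face is the plane y = 0; the moving jaw closes on it from +y. Beam along y behind the jaws; its slide is a stop for the tongue's tip at x = -2.
- rest (a point): Middle of the top of the caliper's flat steel rest plate under the jaws, 14 mm over the bench; the plate reaches from x = -76 to -1 mm and y = -28 to 72 mm of the caliper. Laid right, the tongue rests on it lengthwise between the jaws, tip about 10 mm short of the stop, step and stem towards the caliper's -x, the stem overhanging the plate's front.
- fixed_jaw: The caliper's fixed jaw, on its -y side; same origin and axes as the caliper. At least 3 N of the bolt on it counts as firm, over 40 N as rough.
- slide (a joint): Moving jaw with its slide: value = opening between the jaws (m), 0 shut, 0.09 most, starts at 0.037 to 0.046. Closes towards the caliper's -y, stays where left, drags with about 2 N; shoving the bolt over the plate adds 2 to 4 N, and once both jaws bear on it the slide stops dead. On the right tongue it reads 0.024.
- thumb (a point): Top centre of the dark thumb grip standing on the slide: a block 14 mm wide along the caliper's y, 22 along x, top 69 mm over the bench, standing 29 above the slide's frame; towards -y, 22 mm off, is a flat display 46 mm over the bench. Pinch it from above across y, or push it.
- mat: Thin grey-green mat fixed to the bench, 160 x 200 mm (x, y), 2 mm thick, clear of things: the place to set a bolt down. Origin on the bench under its centre.
- spray_oil: Bystander: spray can 52 mm across, 170 mm high.
- disinfectant: Bystander: bottle 72 mm across, 200 mm high.
- dish: Bystander: steel bowl 110 mm across, 40 mm high.
- spanner: Bystander: open-ended spanner 170 mm long, lying.
- driver: Bystander: screwdriver 190 mm long, lying.
- cassette: Bystander: open instrument cassette 100 x 190 x 40 mm.
- beaker: Bystander: steel beaker 70 mm across, 80 mm high.
There are look-alikes about, which are no part of the job. What is shaped like the bolt_24 but blue or green is not meant.

How it is judged:
By the outcome, as a careful person would: the job done as asked, in the order asked, and still so for the second after the job is handed in, with the robot touching nothing.
It also fails if it takes over 72 s, if anything falls off the work surface, if the arm or the gripper's body presses on something with over 40 N, if the wrist force passes 120 N, or if a joint passes its speed limit or range.

ROBOT

A 7-joint arm with a two-finger parallel gripper is mounted at the origin on the work surface. World frame = base frame: x ahead of the robot, y to its left, z up, the work surface at z = 0. Lengths are in m, angles in rad, forces in N, time in s.
With the tool pointing down it reaches from about 0.425 to 0.95 m from the base axis. Payload 4.7 kg.
Tool frame: the origin (TCP) lies midway between the tips of the shut fingers; the grasp point (between the pads) lies grasp_offset behind it (grasp_offset is the distance from the TCP to the grasp point, in m); z points along the fingers, y is the line along which they close (so a half turn about z gives the same grasp; the last joint's range is limited). The gripper opens to 85 mm and grips with 20 to 120 N. Pads are 22 mm wide; open, the fingers measure 114 mm over their backs; the gripper's body (76 mm by 85 mm) begins 54 mm behind the grasp point. The pads swing forward as they close: fully open they stand 13 mm farther back than shut.
Start: joints at [1.3, 0.469, -0.049, 1.532, 0.024, 1.141, -0.082], TCP at [0.162, -0.655, 0.231] pointing down, gripper open.
Joint ranges: [-2.59, 2.59], [-0.33, 1.99], [-1.39, 1.29], [0.1, 2.45], [-1.04, 4.18], [0.21, 1.99], [-2.66, 2.66]. Speed limits (rad/s): [2.57, 2.57, 3.14, 3.14, 3.14, 3.14, 3.14].

INTERFACE

Orientations are given as a unit quaternion [x, y, z, w].
In Python, from rig import * gives the robot as it stands. The module is installed in compiled form; this text tells all that it offers.
- The arm moves only by the tool drive_tool, never from a script. Its argument "deltas" is a list that holds one entry, the list of rows, each a list of 7 numbers: the shift along the tool's x, y, z in cm, then the turn, a rotation vector about the tool's x, y, z in rad, then the finger opening in cm, from 0 to 8.54. In form: [[[x, y, z, wx, wy, wz, jaw], ...]]. A call has exactly 5 rows; each row is the pose to reach, as a shift and turn from the pose commanded when the call began, along the tool's axes at that moment; what a row does not reach only later rows make up. A row lasts 1/8 s, in which the tool goes at most 62.5 mm and 10.7 degrees, less where a joint would pass 70% of its speed; a pose out of reach is approached as far as the arm can. A call with a gripper value outside its range is refused whole. The fingers move at their own pace and stop on an object; "grip_force" is the grip in N (left out, the last holds). Time passes only in rows, so rows that repeat a pose let the fingers close, or fill a call up. It gives the time, the measured TCP pose, the force, the opening and the grip force at its end, in the units of the state.
- get_obs(): the state, without advancing time (a new reading comes with each control period).
- grab_frame(name): name is "scene" or "top"; returns a dict with "img" (480x640x3 uint8, blue, green, red), "camera_matrix" (3x3 intrinsics, pixels), "k1" (the pictures are not rectified: a ray, as slopes to the right and down, at radius r is drawn at 1 + k1 r^2 times it, then the intrinsics apply), "R" (3x3) and "t" (3): a world point X has camera coordinates R X + t. Camera axes: x right, y down, z forward; pixel columns grow to the right and rows downward; lengths in m; the calibration is good to about 2 mm. A picture is of the moment at which its call begins. There is no depth.
- sign_off(): hands the job in; it is judged then, once.
Trained networks look in the newest picture that a camera, given by its name, has taken for a name from the list of things; names that differ only in an ending like _2 or _b are one class to them, and where a whole thing is asked for, a point or a joint stands for the part that bears it (a point fixed in the world has none). Each returns a list of dicts, best first, with "confidence" (0 to 1); they miss things now and then, are a little off and sometimes report something else, mostly with a low value. They report only what shows in the picture. A call takes as long as a camera call. They do not tell look-alikes from the thing itself.
- regions_of(camera, target): "pixels" (480x640 bool, what is visible of it).
- landmark_of(camera, target): "position" ([x, y, z] in m, in world coordinates, good to about 4 mm: a listed point, or the origin of a listed thing).
The state is a dict: "time_s": time; "joint_positions": joint angles; "dq": joint speeds; "tau": joint torques, N m; "eef_pos": TCP position; "tool_rot": TCP orientation; "force": force on the tool from outside, world axes, zero at the start; "ft_torque": the same for the moment, N m; "grip_width": opening from 0.0 (shut) to 1.0 (fully open); "gripper_force": force on a finger pad.
Only numpy, scipy, OpenCV 4.12 (cv2) and the standard library are available. Lean on these libraries where they do the work, as an engineer would, in place of code of your own. Each camera call takes 0.05 s, during which the arm holds its last target. There are 200 camera calls.

## Working session

There is one attempt and no reset: what is moved stays moved. The work goes in short steps, Python scripts to look and compute and a tool call to move; the robot and the scene stay as the last step left them, time stands still between calls to the robot, and variables do not carry over. Pictures are saved under pics/ and viewed, at most 15 in all, crops included, and the job is handed in when it is done.

Besides the shell and the picture viewer there is one more tool, called after "Emit:" in YAML: its name, and indented under it one key for each argument. drive_tool: Moves the arm, as the interface text tells. Its arguments: {"type":"object","properties":{"deltas":{"type":"array","items":{"type":"array","items":{"type":"array","items":{"type":"number"}}}},"grip_force":{"type":"number"}},"required":["deltas"]}

```bash
mkdir -p pics; python3 - <<'E'
from rig import *
import cv2, numpy as np
o=get_obs(); print({k:np.round(v,3) for k,v in o.items()})
for n in ("scene","top"):
    f=grab_frame(n); cv2.imwrite(f"pics/{n}0.png",f["img"]); print(n,f["camera_matrix"].tolist(),f["k1"],np.round(-f["R"].T@f["t"],3),np.round(f["R"],3).tolist())
    for t in ["bolt_24","bolt_16","bolt_34","tongue","stem","magazine","caliper","rest","fixed_jaw","thumb","mat"]:
        print(n,t,[(np.round(d["position"],4).tolist(),round(d["confidence"],2)) for d in landmark_of(n,t)][:4])
E
```

```text
{'time_s': np.float64(0.0), 'joint_positions': array([ 1.3  ,  0.469, -0.049,  1.534,  0.024,  1.141, -0.082]), 'dq': array([ 0.001,  0.001, -0.   ,  0.001,  0.002, -0.002,  0.001]), 'tau': array([-1.0000e-03, -5.1032e+01, -4.7000e-02, -2.3772e+01,  1.1000e-02,
        8.0000e-03, -0.0000e+00]), 'eef_pos': array([ 0.161, -0.655,  0.23 ]), 'tool_rot': array([ 0.993,  0.121, -0.   , -0.001]), 'force': array([-1.134,  0.357, -0.38 ]), 'ft_torque': array([-0.014, -0.012,  0.018]), 'gripper_force': np.float64(0.0), 'grip_width': np.float64(1.0)}
scene [[500.87189728186354, 0.0, 315.5852060651185], [0.0, 500.87189728186354, 238.0103388528055], [0.0, 0.0, 1.0]] -0.04959727954890279 [ 1.073 -0.232  1.078] [[0.468, 0.883, -0.011], [0.759, -0.409, -0.506], [-0.452, 0.229, -0.862]]
scene bolt_24 [([0.4725, 0.4047, -0.0008], 0.69), ([0.3145, 0.4147, 0.0012], 0.54)]
scene bolt_16 [([0.4725, 0.4047, -0.0008], 0.69), ([0.3145, 0.4147, 0.0012], 0.54)]
scene bolt_34 [([0.4725, 0.4047, -0.0008], 0.69), ([0.3145, 0.4147, 0.0012], 0.54)]
scene tongue [([0.3251, 0.3847, 0.0157], 0.92), ([0.5063, 0.4043, 
[... 999 characters left out ...]
 0.0036], 0.55)]
top bolt_34 [([0.5992, 0.2404, 0.0013], 0.77), ([0.4681, 0.4099, 0.002], 0.69), ([0.3139, 0.4097, -0.0009], 0.6), ([0.6004, 0.3162, 0.0036], 0.55)]
top tongue [([0.3286, 0.3822, 0.0135], 0.92), ([0.4954, 0.4046, 0.0119], 0.9), ([0.566, 0.2342, 0.0241], 0.69)]
top stem [([0.3021, 0.4298, 0.0166], 0.7), ([0.4484, 0.4048, 0.0124], 0.68)]
top magazine [([0.6204, 0.2348, 0.0018], 0.94)]
top caliper [([0.6566, -0.191, -0.0018], 0.73)]
top rest [([0.6128, -0.172, 0.0083], 0.77), ([0.4974, 0.0195, 0.0021], 0.42)]
top fixed_jaw [([0.6525, -0.1868, 0.0023], 0.79), ([0.6562, -0.1901, -0.0008], 0.69)]
top thumb [([0.6627, -0.0836, 0.0701], 0.8)]
top mat [([0.5013, 0.0206, 0.002], 0.77)]
```

View pics/top0.png

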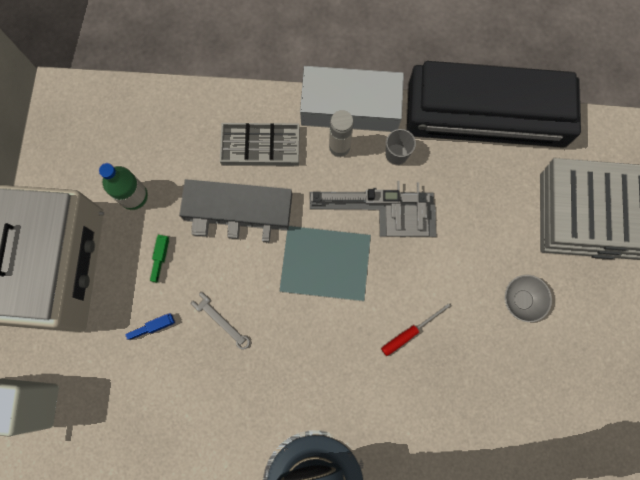

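View pics/scene0.png

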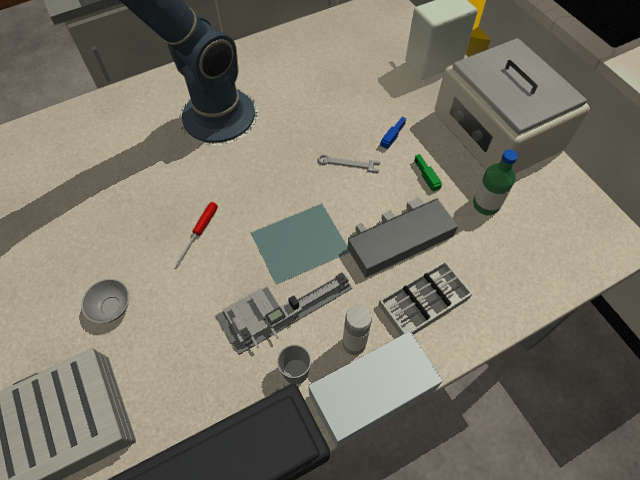

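The top view shows the magazine with tongues at about (200,228), (233,230) and (266,233), the mat at (326,263) and the caliper at (405,210). The blue and green decoys are at (150,327) and (160,258). The scene view confirms the same layout. I'll zoom in next.

```bash
python3 - <<'E'
import cv2, numpy as np
a=cv2.imread("pics/top0.png");b=cv2.imread("pics/scene0.png")
r=lambda i,x,y,w,h,s:cv2.resize(i[y:y+h,x:x+w],None,fx=s,fy=s,interpolation=cv2.INTER_CUBIC)
cv2.imwrite("pics/m.png",np.vstack([r(a,175,175,130,72,6),]))
cv2.imwrite("pics/c.png",np.vstack([r(a,300,175,145,70,5),r(b,210,265,145,50,5)]))
E
```

```text
(no output)
```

View pics/m.png

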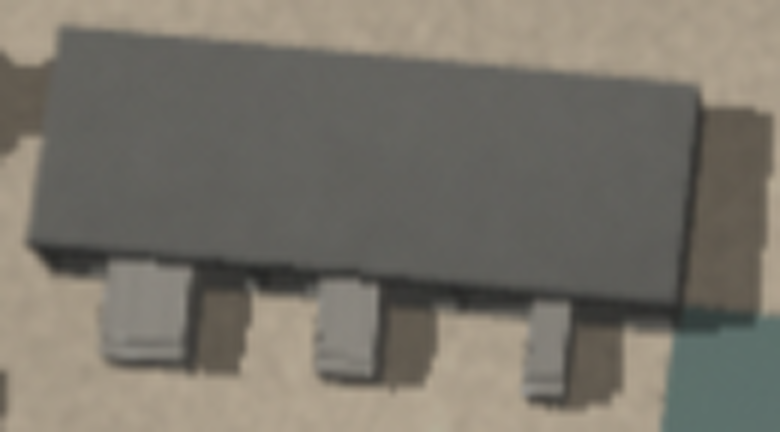

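View pics/c.png

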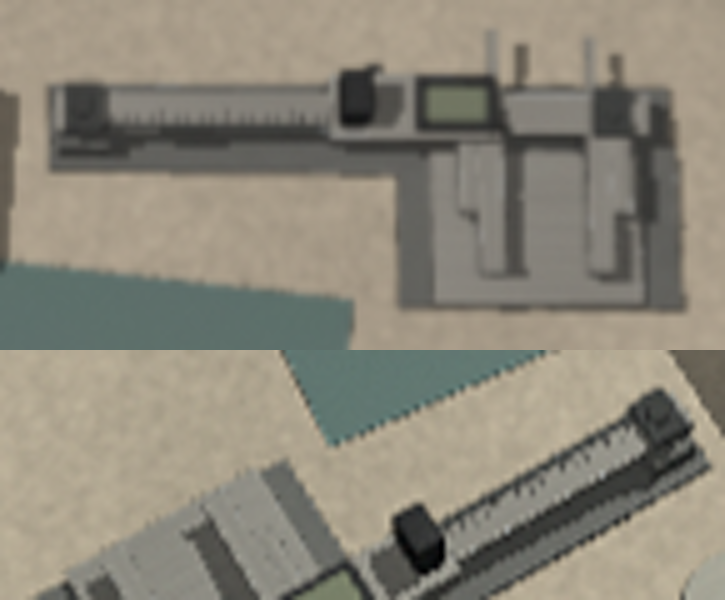

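```bash
cat > h.py <<'E'
from rig import *
import cv2, numpy as np
from scipy.spatial.transform import Rotation as Rn
def ray(f,p):
    K=np.array(f["camera_matrix"]);k=f["k1"]
    q=(np.array(p,float)-[K[0,2],K[1,2]])/[K[0,0],K[1,1]]; u=q.copy()
    for _ in range(20): u=q/(1+k*(u@u))
    R=np.array(f["R"]);c=-R.T@np.array(f["t"]); return c,R.T@np.r_[u,1]
def at(f,p,z):
    c,d=ray(f,p); return c+d*(z-c[2])/d[2]
def tri(f,p,g,q):
    c,d=ray(f,p);e,h=ray(g,q); s=np.linalg.lstsq(np.c_[d,-h],e-c,rcond=None)[0]
    a,b=c+s[0]*d,e+s[1]*h; return (a+b)/2,np.linalg.norm(a-b)
def proj(f,X):
    v=np.array(f["R"])@X+np.array(f["t"]);u=v[:2]/v[2];u=u*(1+f["k1"]*(u@u));K=f["camera_matrix"];return u*K[0,0]+np.array(K)[:2,2]
def reg(f,n,t,i=0):
    return regions_of(n,t)
E
python3 - <<'E'
from h import *
f=grab_frame("top");s=grab_frame("scene")
m=lambda x,y:((x+.5)/6+175-.5,(y+.5)/6+175-.5); c=lambda x,y:((x+.5)/5+300-.5,(y+.5)/5+175-.5)
P=lambda n,p,z:print(n,np.round(at(f,p,z)*1000,1)[:2],"scene px",np.round(proj(s,at(f,p,z)),1))
for q in [(30,243),(680,303),(62,27),(699,88)]: P("roof",m(*q),.049)
for q in [(322,281),(379,284),(317,357),(377,362)]: P("t24",m(*q),.033)
for q in [(530,300),(571,302),(527,383),(566,385)]: P("t16",m(*q),.033)
for q in [(110,262),(191,265),(106,345),(186,350)]: P("t34",m(*q),.033)
for q in [(587,137),(590,275),(503,145),(505,272)]: P("jaw",c(*q),.034)
for q in [(433,150),(430,303),(645,303)]: P("plate",c(*q),.014)
for q in [(340,70),(340,97),(374,71),(374,98)]: P("thumb",c(*q),.069)
for n,ff in(("top",f),("scene",s)):
  for t in("tongue","magazine","thumb","mat","bolt_24","rest"):
    for r in regions_of(n,t)[:5]:
        ys,xs=np.nonzero(r["pixels"]); print(n,t,round(r["confidence"],2),len(xs),np.round([xs.mean(),ys.mean()],1))
a=s["img"];cv2.imwrite("pics/s2.png",np.vstack([cv2.resize(a[185:245,340:470],None,fx=6,fy=6,interpolation=2),cv2.resize(a[285:320,260:390],None,fx=6,fy=6,interpolation=2)]))
E
```

```text
roof [578.7 361. ] scene px [437.3 199.4]
roof [573.5 106.4] scene px [347.7 239.6]
roof [667.1 359.4] scene px [457.8 226.1]
roof [660.3 106.4] scene px [366.5 268.3]
t24 [575.8 248.3] scene px [397.7 220. ]
t24 [576.2 225.9] scene px [390.1 223.8]
t24 [545.2 247. ] scene px [390.7 211.1]
t24 [545.  223.4] scene px [382.6 214.8]
t16 [574.2 166.2] scene px [368.9 233. ]
t16 [574.6 150.1] scene px [363.3 235.8]
t16 [541.  164.2] scene px [361.2 223.2]
t16 [541.3 149. ] scene px [356.  225.8]
t34 [577.2 332.6] scene px [426.4 207. ]
t34 [578.4 300.5] scene px [416.  212.4]
t34 [543.9 330.1] scene px [418.1 197.8]
t34 [544.2 298.5] scene px [407.8 202.7]
jaw [ 655.7 -191.9] scene px [248.  327.1]
jaw [ 588.8 -195.9] scene px [234.3 303. ]
jaw [ 648.8 -152.4] scene px [263.  316.5]
jaw [ 587.3 -156.2] scene px [250.1 294.8]
plate [ 649.6 -121.4] scene px [276.4 314. ]
plate [ 574.5 -123.8] scene px [261.5 287.8]
plate [ 582.1 -225.5] scene px [222.6 309.7]
thumb [669.  -71.5] scene px [298.9 301.8]
thumb [656.  -72.2] scene px [295.9 297.1]
thumb [669.7 -87.2] scene px [292.6 305.2]
thum
[... 286 characters left out ...]
0.92 540 [151.5 326.1]
top bolt_24 0.87 499 [158.8 256.5]
top bolt_24 0.76 300 [199.9 227.2]
top bolt_24 0.69 128 [266.2 233.5]
top bolt_24 0.5 192 [233.4 230.2]
top rest 0.69 3911 [386.2 209.2]
scene tongue 0.61 476 [428.4 174. ]
scene tongue 0.54 357 [392.1 134. ]
scene tongue 0.46 70 [386.6 216.3]
scene magazine 0.56 4257 [400.9 237.2]
scene magazine 0.24 396 [203. 221.]
scene thumb 0.93 838 [278.  311.4]
scene mat 0.69 4450 [299.1 243.3]
scene bolt_24 0.65 469 [428.2 173.8]
scene bolt_24 0.62 150 [414.2 203.6]
scene bolt_24 0.62 323 [392.4 133.5]
scene bolt_24 0.44 78 [387.1 215.9]
scene bolt_24 0.43 4300 [401.  237.4]
scene rest 0.69 1130 [356.1 329.1]
scene rest 0.64 4203 [272.7 312.3]
```

View pics/s2.png

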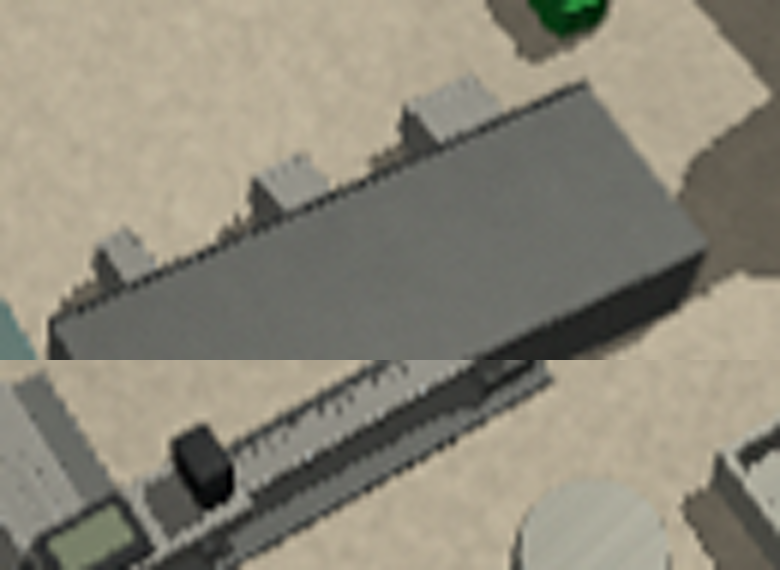

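The crops show the tongue widths increasing from right to left, so the middle bolt in pixels (233,230) is the 24 mm one (about 23 mm measured). The scene view agrees: its tip corners are at (382,215.3) and (390,210.8), against my predictions of (382.6,214.8) and (390.7,211.1). That confirms the tongue top is about 33 mm up. The thumb grip top is at about (294,300) in the scene view.

```bash
cat >> h.py <<'E'
def row(x,y,z,yaw):
    o=get_obs();Q=Rn.from_quat(o["tool_rot"]);p=np.array(o["eef_pos"])
    T=Rn.from_matrix(np.array([[np.cos(yaw),np.sin(yaw),0],[np.sin(yaw),-np.cos(yaw),0],[0,0,-1]]))
    d=Q.inv().apply(np.array([x,y,z])-p)*100;w=(Q.inv()*T).as_rotvec()
    print("row",np.round(d,2),np.round(w,3),"at",np.round(p,4),"F",np.round(o["force"],1),"g",round(float(o["grip_width"]),3),round(float(o["gripper_force"]),1),"t",round(float(o["time_s"]),2))
E
python3 - <<'E'
import rig
from h import *
print([ (k,getattr(rig,k)) for k in dir(rig) if not k.startswith('_') and not callable(getattr(rig,k))])
f=grab_frame("top");s=grab_frame("scene")
m=lambda x,y:((x+.5)/6+174.5,(y+.5)/6+174.5); n=lambda x,y:((x+.5)/6+339.5,(y+.5)/6+184.5); 
for a,b in [((317,357),(252,182)),((377,362),None)]: 
    if b: print("tip +y/-y?",tri(f,m(*a),s,n(*b)))
print("tip+y",tri(f,m(317,357),s,n(300,155)),"tip-y",tri(f,m(377,362),s,n(252,182)))
for q in [(252,182),(300,155),(328,190),(285,215)]: print("t24 sc",np.round(at(s,n(*q),.033),4))
k=lambda x,y:((x+.5)/6+259.5,(y-360+.5)/6+284.5); c=lambda x,y:((x+.5)/5+299.5,(y+.5)/5+174.5)
print("thumb",tri(f,c(357,84),s,k(200,448)))
row(.45,-.3,.25,.045)
E
```

```text
[('grasp_offset', 0.0187)]
tip +y/-y? (array([0.54244031, 0.23692967, 0.02459435]), np.float64(0.02415213210906308))
tip+y (array([0.54407101, 0.24537857, 0.03624705]), np.float64(0.0022639362588365085)) tip-y (array([0.54446347, 0.22220392, 0.03314889]), np.float64(0.0024574267448982993))
t24 sc [0.5441 0.221  0.033 ]
t24 sc [0.5422 0.2457 0.033 ]
t24 sc [0.5624 0.2466 0.033 ]
t24 sc [0.5643 0.2245 0.033 ]
thumb (array([ 0.66048902, -0.08029225,  0.07557685]), np.float64(0.002169329225409901))
row [ 36.5  -27.6   -1.87] [ 0.    -0.     0.197] at [ 0.1617 -0.6554  0.2314] F [-0.4  0.6 -0.4] g 0.998 0.0 t 2.0
```

Emit:
drive_tool:
  deltas:
    - [[7.3,-5.5,-0.4,0,0,0.1,5],[14.6,-11,-0.8,0,0,0.197,5],[21.9,-16.5,-1.2,0,0,0.197,5],[29,-22,-1.5,0,0,0.197,5],[36.5,-27.6,-1.9,0,0,0.197,5]]
  grip_force: 60

```text
time_s: 2.62
eef_pos: [0.3595, -0.4113, 0.2449]
tool_rot: [1.0, 0.022, 0.0, 0.0]
force: [0.3, -0.4, 0.8]
grip_width: 0.588
gripper_force: 0.0
```

```bash
python3 -c "
from h import *
row(.556,.2352,.15,.045)"
```

```text
row [ 22.51 -63.71   9.46] [ 0.001 -0.001 -0.   ] at [ 0.3595 -0.4113  0.2449] F [ 0.3 -0.4  0.8] g 0.588 0.0 t 2.62
```

Emit:
drive_tool:
  deltas:
    - [[2,-6,0,0,0,0,5],[4,-12,0,0,0,0,5],[6,-18,0,0,0,0,5],[8,-24,0,0,0,0,5],[10,-30,0,0,0,0,5]]

```text
time_s: 3.25
eef_pos: [0.4442, -0.1104, 0.245]
tool_rot: [1.0, 0.022, 0.001, 0.0]
force: [1.1, -0.3, 0.4]
grip_width: 0.581
gripper_force: 0.0
```

```bash
python3 -c "
from h import *
row(.556,.2352,.15,.045)"
```

```text
row [ 12.69 -34.04   9.49] [ 0.001 -0.001 -0.   ] at [ 0.4442 -0.1104  0.245 ] F [ 1.1 -0.3  0.4] g 0.581 0.0 t 3.25
```

Emit:
drive_tool:
  deltas:
    - [[2.3,-6,0,0,0,0,5],[4.6,-12,1,0,0,0,5],[7,-18,3,0,0,0,5],[9.5,-24.5,5,0,0,0,5],[11.5,-30.5,7,0,0,0,5]]

```text
time_s: 3.88
eef_pos: [0.5398, 0.1779, 0.181]
tool_rot: [1.0, 0.022, 0.001, 0.0]
force: [-0.5, -0.8, 0.3]
grip_width: 0.586
gripper_force: 0.0
```

Emit:
drive_tool:
  deltas:
    - [[0.5,-1.5,2,0,0,0,5],[1,-3,2.5,0,0,0,5],[1,-3,2.5,0,0,0,5],[1,-3,2.5,0,0,0,5],[1,-3,2.5,0,0,0,5]]

```text
time_s: 4.5
eef_pos: [0.5479, 0.2055, 0.1571]
tool_rot: [1.0, 0.021, 0.001, 0.0]
force: [0.3, -0.1, 0.1]
grip_width: 0.588
gripper_force: 0.0
```

```bash
python3 -c "
from h import *
row(.556,.2352,.07,.045)"
```

```text
row [ 0.92 -2.94  8.71] [ 0.    -0.001 -0.002] at [0.5479 0.2055 0.1571] F [ 0.3 -0.1  0.1] g 0.588 0.0 t 4.5
```

Emit:
drive_tool:
  deltas:
    - [[0.9,-2.9,3,0,0,0,5],[0.9,-2.95,6,0,0,0,5],[0.9,-2.95,8.7,0,0,0,5],[0.9,-2.95,8.7,0,0,0,5],[0.9,-2.95,8.7,0,0,0,5]]

```text
time_s: 5.12
eef_pos: [0.556, 0.2366, 0.0706]
tool_rot: [1.0, 0.022, 0.001, -0.0]
force: [0.2, -0.7, 0.1]
grip_width: 0.585
gripper_force: 0.0
```

```bash
python3 -c "
from h import *
row(.556,.2352,.007,.045)
f=grab_frame('top');s=grab_frame('scene')
cv2.imwrite('pics/g1.png',np.vstack([cv2.resize(f['img'][175:250,170:300],None,fx=4.5,fy=4.5,interpolation=2),cv2.resize(s['img'][180:238,340:470],None,fx=4.5,fy=4.5,interpolation=2)]))"
```

```text
row [-0.02  0.14  6.36] [-0.001 -0.002 -0.001] at [0.556  0.2366 0.0706] F [ 0.2 -0.7  0.1] g 0.585 0.0 t 5.12
```

View pics/g1.png

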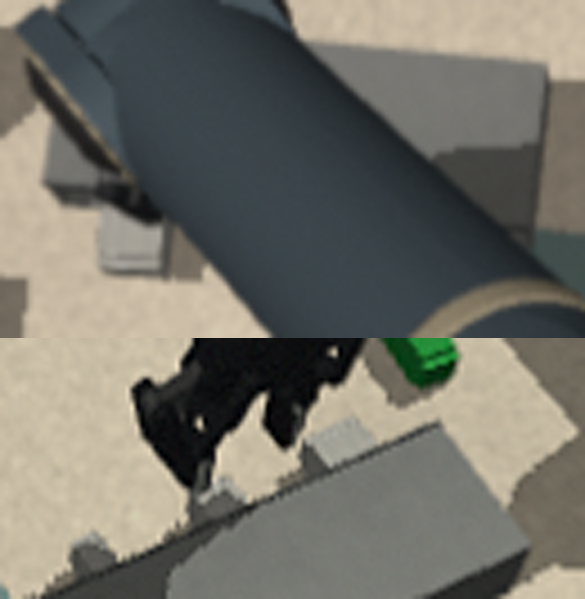

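The scene half shows the fingers straddling the middle tongue, with tips near (200,485) and (290,440) in the crop. The top view is blocked by the arm. I'll descend now.

Emit:
drive_tool:
  deltas:
    - [[0,0.14,2,0,0,0,5],[0,0.14,4,0,0,0,5],[0,0.14,5.5,0,0,0,5],[0,0.14,6.4,0,0,0,5],[0,0.14,6.4,0,0,0,5]]

```text
time_s: 5.85
eef_pos: [0.5546, 0.2352, 0.0042]
tool_rot: [1.0, 0.023, -0.001, 0.0]
force: [-0.5, 0.5, 0.4]
grip_width: 0.587
gripper_force: 0.0
```

Emit:
drive_tool:
  deltas:
    - [[0,0,0,0,0,0,3.2],[0,0,0,0,0,0,2.5],[0,0,0,0,0,0,1.8],[0,0,0,0,0,0,1.8],[0,0,0,0,0,0,1.8]]

```text
time_s: 6.48
eef_pos: [0.5556, 0.2356, 0.0061]
tool_rot: [1.0, 0.022, 0.001, -0.0]
force: [-1.2, -0.3, 5.8]
grip_width: 0.268
gripper_force: 59.1
```

```bash
python3 -c "
from h import *
row(.556,.2352,.007,-.02)"
```

```text
row [ 0.04  0.05 -0.09] [-0.001 -0.001  0.065] at [0.5556 0.2356 0.0061] F [-1.2 -0.3  5.8] g 0.268 59.1 t 6.47
```

Emit:
drive_tool:
  deltas:
    - [[0,0,-0.3,0,0,0,1.8],[-1,-0.06,-0.4,0,0,0,1.8],[-2,-0.13,-0.4,0,0,0,1.8],[-3.5,-0.23,-0.4,0,0,0,1.8],[-5,-0.33,-0.4,0,0,0,1.8]]
  grip_force: 80

```text
time_s: 7.1
eef_pos: [0.5034, 0.2363, 0.0091]
tool_rot: [1.0, 0.023, -0.0, 0.0]
force: [-0.2, -0.2, -4.2]
grip_width: 0.27
gripper_force: 79.0
```

Emit:
drive_tool:
  deltas:
    - [[-1.5,-0.1,0,0,0,0,1.8],[-3,-0.2,0,0,0,0,1.8],[-4.5,-0.3,0,0,0,0,1.8],[-5.5,-0.36,0,0,0,0,1.8],[-5.5,-0.36,0,0,0,0,1.8]]

```text
time_s: 7.72
eef_pos: [0.4491, 0.2375, 0.0093]
tool_rot: [1.0, 0.023, -0.0, 0.0]
force: [0.2, -0.7, -3.6]
grip_width: 0.268
gripper_force: 79.0
```

```bash
python3 -c "
from h import *
f=grab_frame('top');s=grab_frame('scene')
row(.456,.2352,.07,.045)
print(np.round(at(f,np.array([[0,0]])[0]+[283,228],.002),3),[np.round(at(f,p,.002),3) for p in [(286,228),(371,234),(365,299),(280,293)]])
cv2.imwrite('pics/g2.png',np.vstack([cv2.resize(f['img'][175:250,170:300],None,fx=4.5,fy=4.5,interpolation=2),cv2.resize(s['img'][170:228,330:460],None,fx=4.5,fy=4.5,interpolation=2)]))"
```

```text
row [ 0.53  0.26 -6.06] [-0.    -0.001 -0.   ] at [0.4506 0.2375 0.0094] F [ 0.2  0.3 -4.1] g 0.266 79.0 t 7.83
[0.577 0.121 0.002] [array([0.577, 0.114, 0.002]), array([ 0.578, -0.09 ,  0.002]), array([ 0.421, -0.085,  0.002]), array([0.42 , 0.114, 0.002])]
```

View pics/g2.png

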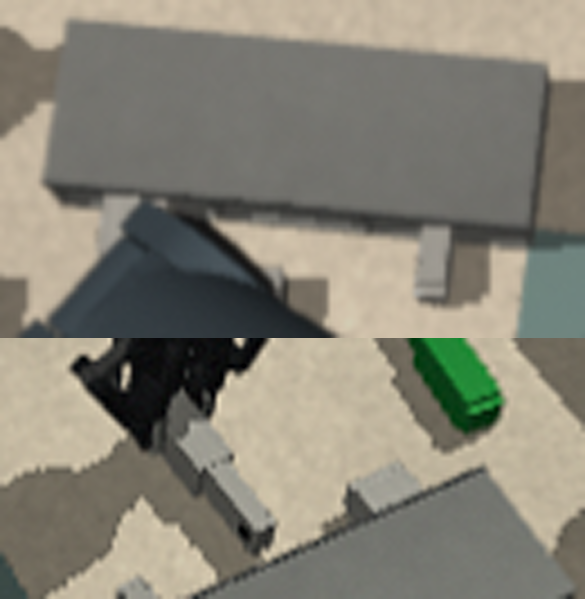

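The bolt is drawn out with its stem end clear, at about (262,545) in the lower crop. The 16 and 34 bolts are still in their bays. Next I'll lift, carry it to the mat and turn it half round.

Emit:
drive_tool:
  deltas:
    - [[0,0,-3,0,0,0,1.8],[0,0,-7,0,0,0,1.8],[1.5,4,-10,0,0,-0.15,1.8],[3,9,-10.5,0,0,-0.33,1.8],[5,14,-10.5,0,0,-0.51,1.8]]

```text
time_s: 8.45
eef_pos: [0.5076, 0.0982, 0.1153]
tool_rot: [0.961, 0.277, 0.001, 0.0]
force: [0.7, 0.4, -4.1]
grip_width: 0.267
gripper_force: 79.5
```

```bash
python3 -c "
from h import *
row(.54,.01,.12,.56+.9)"
```

```text
row [-1.94  9.2  -0.46] [ 0.002 -0.001 -0.899] at [0.5076 0.0982 0.1153] F [ 0.7  0.4 -4.1] g 0.267 79.5 t 8.45
```

Emit:
drive_tool:
  deltas:
    - [[-0.5,2.5,0,0,0,-0.17,1.8],[-1,5,0,0,0,-0.35,1.8],[-1.5,7.5,0,0,0,-0.53,1.8],[-1.94,9.2,0,0,0,-0.71,1.8],[-1.94,9.2,0,0,0,-0.89,1.8]]

```text
time_s: 9.07
eef_pos: [0.5392, 0.0083, 0.114]
tool_rot: [0.75, 0.662, -0.0, 0.001]
force: [0.4, 0.9, -5.5]
grip_width: 0.267
gripper_force: 79.5
```

Emit:
drive_tool:
  deltas:
    - [[0,0,0,0,0,-0.18,1.8],[0,0,0,0,0,-0.36,1.8],[0,0,0,0,0,-0.54,1.8],[0,0,0,0,0,-0.72,1.8],[0,0,0,0,0,-0.9,1.8]]

```text
time_s: 9.7
eef_pos: [0.5388, 0.0104, 0.1142]
tool_rot: [0.386, 0.922, -0.0, 0.0]
force: [-0.2, 0.9, -4.0]
grip_width: 0.264
gripper_force: 79.5
```

```bash
python3 -c "
from h import *
row(.54,.01,.06,np.pi+.06)
print(get_obs()['joint_positions'])"
```

```text
row [-0.11  0.06  5.42] [-0.     0.001 -0.853] at [0.5388 0.0104 0.1142] F [-0.2  0.9 -4. ] g 0.264 79.5 t 9.7
[ 0.65561886  0.60309783 -1.01727578  1.93334219  0.62911136  0.96290431
  0.11314581]
```

Emit:
drive_tool:
  deltas:
    - [[0,0,1,0,0,-0.17,1.8],[0,0,2,0,0,-0.35,1.8],[0,0,4,0,0,-0.53,1.8],[-0.1,0,5,0,0,-0.7,1.8],[-0.1,0,5.4,0,0,-0.853,1.8]]

```text
time_s: 10.32
eef_pos: [0.5393, 0.0094, 0.0593]
tool_rot: [-0.03, 1.0, -0.0, -0.0]
force: [1.1, 0.2, -4.0]
grip_width: 0.264
gripper_force: 79.5
```

```bash
python3 -c "
from h import *
row(.54,.01,.0060,np.pi+.06)
print(get_obs()['joint_positions'])
s=grab_frame('scene');f=grab_frame('top')
cv2.imwrite('pics/g3.png',np.vstack([cv2.resize(f['img'][210:310,270:380],None,fx=3.,fy=3.,interpolation=2),cv2.resize(s['img'][190:290,250:360],None,fx=3,fy=3,interpolation=2)]))"
```

```text
row [-0.08  0.06  5.33] [-0.    -0.001 -0.001] at [0.5393 0.0094 0.0593] F [ 1.1  0.2 -4. ] g 0.264 79.5 t 10.32
[ 0.70432929  0.77880172 -1.12851821  1.96476491  0.86399607  0.9880382
  0.77748117]
```

View pics/g3.png

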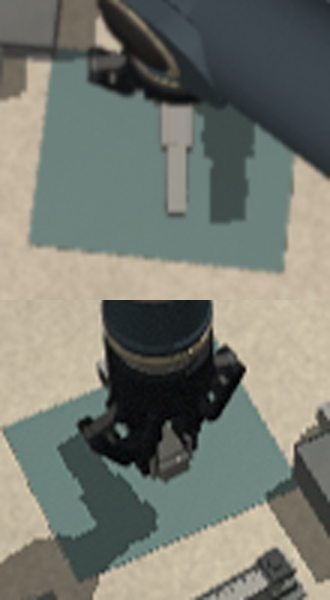

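The bolt now points stem towards the robot and tongue away, level above the mat: the stem end is at about (176,213) in the upper crop. I'll lower it.

Emit:
drive_tool:
  deltas:
    - [[0,0,2,0,0,0,1.8],[0,0,3.5,0,0,0,1.8],[0,0,4.5,0,0,0,1.8],[0,0,5,0,0,0,1.8],[0,0,5.2,0,0,0,1.8]]

```text
time_s: 11.05
eef_pos: [0.5389, 0.0108, 0.0081]
tool_rot: [-0.028, 1.0, 0.0, 0.0]
force: [-0.0, 0.3, -3.3]
grip_width: 0.264
gripper_force: 79.6
```

Emit:
drive_tool:
  deltas:
    - [[0,0,0.1,0,0,0,1.8],[0,0,0.1,0,0,0,1.8],[0,0,0.15,0,0,0,1.8],[0,0,0.15,0,0,0,1.8],[0,0,0.15,0,0,0,1.8]]

```text
time_s: 11.68
eef_pos: [0.5389, 0.0106, 0.0069]
tool_rot: [-0.028, 1.0, -0.0, 0.0]
force: [0.9, -0.2, -4.3]
grip_width: 0.268
gripper_force: 79.6
```

Emit:
drive_tool:
  deltas:
    - [[0,0,0.1,0,0,0,1.8],[0,0,0.15,0,0,0,1.8],[0,0,0.2,0,0,0,1.8],[0,0,0.2,0,0,0,1.8],[0,0,0.2,0,0,0,1.8]]

```text
time_s: 12.3
eef_pos: [0.5389, 0.0106, 0.0052]
tool_rot: [-0.028, 1.0, -0.0, 0.0]
force: [-2.1, -3.0, 3.5]
grip_width: 0.267
gripper_force: 80.5
```

Emit:
drive_tool:
  deltas:
    - [[0,0,0,0,0,0,3],[0,0,0,0,0,0,4.5],[0,0,0,0,0,0,4.5],[0,0,-1.5,0,0,0,4.5],[0,0,-4,0,0,0,4.5]]

```text
time_s: 12.92
eef_pos: [0.5385, 0.0108, 0.0455]
tool_rot: [-0.028, 1.0, 0.0, -0.0]
force: [0.1, 0.1, 0.2]
grip_width: 0.528
gripper_force: 0.0
```

Emit:
drive_tool:
  deltas:
    - [[0,0,-3,0,0,0,4.5],[2,0,-5,0,0,0,4.5],[5,0,-5,0,0,0,4.5],[6.9,0,-5,0,0,0,4.5],[6.9,0,-5,0,0,0,4.5]]

```text
time_s: 13.55
eef_pos: [0.4692, 0.0066, 0.0955]
tool_rot: [-0.029, 1.0, -0.001, 0.0]
force: [0.5, 0.7, 0.6]
grip_width: 0.526
gripper_force: 0.0
```

```bash
python3 -c "
from h import *
row(.47,.007,.02,np.pi+.06)
s=grab_frame('scene');f=grab_frame('top')
for n in('top','scene'):
  for t in('tongue','stem','bolt_24'): print(n,t,[(np.round(d['position'],4).tolist(),round(d['confidence'],2)) for d in landmark_of(n,t)][:5])
cv2.imwrite('pics/g4.png',np.vstack([cv2.resize(f['img'][220:310,270:380],None,fx=6,fy=6,interpolation=2)[:300],cv2.resize(s['img'][210:260,250:360],None,fx=6,fy=6,interpolation=2)]))"
```

```text
row [-0.07  0.05  7.55] [-0.001  0.001 -0.003] at [0.4692 0.0066 0.0955] F [0.5 0.7 0.6] g 0.526 0.0 t 13.55
top tongue [([0.3262, 0.3817, 0.0133], 0.9), ([0.4975, 0.4063, 0.0158], 0.87)]
top stem [([0.4486, 0.4075, 0.0129], 0.92), ([0.2993, 0.4294, 0.0195], 0.78), ([0.4696, 0.0057, 0.0137], 0.52)]
top bolt_24 [([0.5978, 0.3162, 0.0014], 0.77), ([0.4639, 0.4089, 0.0001], 0.68), ([0.3154, 0.4108, 0.0006], 0.6), ([0.596, 0.1613, 0.0052], 0.5)]
scene tongue [([0.5063, 0.4017, 0.0132], 0.85), ([0.3255, 0.3841, 0.0142], 0.63), ([0.5289, 0.0112, 0.0179], 0.57)]
scene stem [([0.3005, 0.4303, 0.0167], 0.89), ([0.4466, 0.4068, 0.0164], 0.67), ([0.472, 0.0071, 0.0129], 0.57)]
scene bolt_24 [([0.4725, 0.4073, 0.0006], 0.93), ([0.4911, 0.0098, -0.0009], 0.88), ([0.444, -0.4509, 0.001], 0.7), ([0.7827, -0.1403, -0.0039], 0.69)]
```

View pics/g4.png

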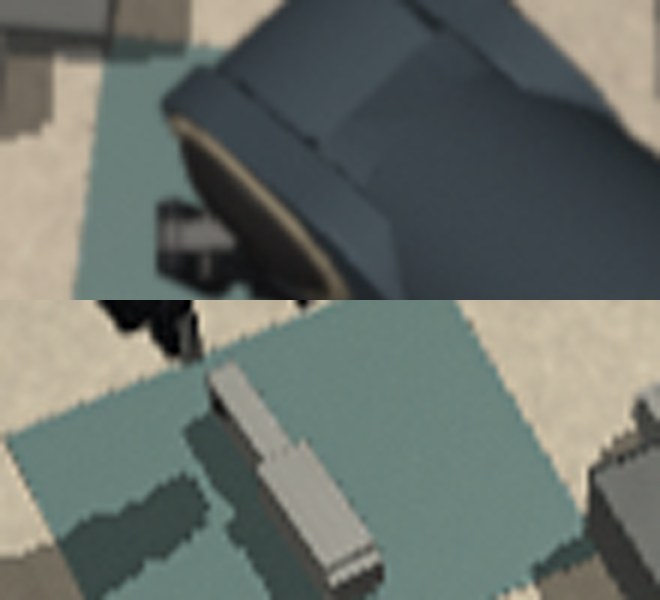

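The bolt lies flat on the mat. In the lower crop the stem end is at about (223,370) and the step at about (284,456).

```bash
python3 -c "
from h import *
s=grab_frame('scene')
k=lambda x,y:((x+.5)/6+249.5,(y-300+.5)/6+209.5)
for n,q,z in [('step',(260,470),.032),('step',(308,443),.032),('ridge',(328,582),.032),('ridge',(375,543),.032),('end',(208,378),.030),('end',(238,362),.030)]: print(n,np.round(at(s,k(*q),z),4))
row(.468,.0065,.007,np.pi+.06)"
```

```text
step [ 0.4983 -0.0026  0.032 ]
step [0.4962 0.0203 0.032 ]
ridge [ 0.557  -0.0019  0.032 ]
ridge [0.5502 0.0226 0.032 ]
end [ 0.4477 -0.0013  0.03  ]
end [0.4466 0.013  0.03  ]
row [ 0.23 -0.04  8.77] [ 0.     0.    -0.004] at [0.4703 0.007  0.0947] F [-0.1 -0.3 -0.5] g 0.525 0.0 t 14.0
```

Emit:
drive_tool:
  deltas:
    - [[-0.1,0,3,0,0,0,4.5],[-0.1,0,6,0,0,0,4.5],[-0.1,0,8,0,0,0,4.5],[-0.1,0,8.7,0,0,0,4.5],[-0.1,0,8.7,0,0,0,4.5]]

```text
time_s: 14.62
eef_pos: [0.4711, 0.0071, 0.0078]
tool_rot: [-0.028, 1.0, 0.0, -0.0]
force: [-0.3, 0.3, -0.4]
grip_width: 0.53
gripper_force: 0.0
```

Emit:
drive_tool:
  deltas:
    - [[0,0,0,0,0,0,3],[0,0,0,0,0,0,2],[0,0,0,0,0,0,0.9],[0,0,0,0,0,0,0.9],[0,0,0,0,0,0,0.9]]

```text
time_s: 15.25
eef_pos: [0.4713, 0.0068, 0.0085]
tool_rot: [-0.028, 1.0, -0.0, 0.001]
force: [-1.2, -1.1, 6.4]
grip_width: 0.142
gripper_force: 78.1
```

Emit:
drive_tool:
  deltas:
    - [[0,0,0,0,0,0,0.9],[0,0,-1,0,0,0,0.9],[0,0,-3,0,0,0,0.9],[0,0,-6,0,0,0,0.9],[0,0,-8,0,0,0,0.9]]
  grip_force: 80

```text
time_s: 15.88
eef_pos: [0.4706, 0.0067, 0.0888]
tool_rot: [-0.028, 1.0, -0.0, -0.0]
force: [0.5, 0.2, -4.0]
grip_width: 0.146
gripper_force: 78.2
```

```bash
python3 -c "
from h import *
row(.5541,-.1782,.10,np.pi+.058)"
```

```text
row [ -7.3  -18.93  -1.12] [-0.    -0.    -0.002] at [0.4706 0.0067 0.0888] F [ 0.5  0.2 -4. ] g 0.146 78.2 t 15.88
```

Emit:
drive_tool:
  deltas:
    - [[-1,-3,-0.8,0,0,0,0.9],[-2.8,-7.5,-1.1,0,0,0,0.9],[-4.7,-12.5,-1.1,0,0,0,0.9],[-6.4,-16.8,-1.1,0,0,0,0.9],[-7.3,-18.9,-1.1,0,0,0,0.9]]

```text
time_s: 16.5
eef_pos: [0.5542, -0.1816, 0.098]
tool_rot: [-0.026, 1.0, -0.0, -0.001]
force: [0.4, 1.5, -3.0]
grip_width: 0.144
gripper_force: 78.3
```

Emit:
drive_tool:
  deltas:
    - [[0,0,1,0,0,0,0.9],[0,0,2,0,0,0,0.9],[0,0,3,0,0,0,0.9],[0,0,3,0,0,0,0.9],[0,0,3,0,0,0,0.9]]

```text
time_s: 17.12
eef_pos: [0.5546, -0.1772, 0.069]
tool_rot: [-0.029, 1.0, -0.0, 0.0]
force: [0.1, 0.3, -3.8]
grip_width: 0.146
gripper_force: 78.3
```

```bash
python3 -c "
from h import *
row(.5541,-.1782,.021,np.pi+.058)
s=grab_frame('scene');f=grab_frame('top')
cv2.imwrite('pics/g5.png',np.vstack([cv2.resize(f['img'][175:250,340:450],None,fx=5,fy=5,interpolation=2)[:300],cv2.resize(s['img'][270:330,200:310],None,fx=5,fy=5,interpolation=2)[:300]]))"
```

```text
row [ 0.06 -0.09  4.8 ] [-0.     0.    -0.001] at [ 0.5546 -0.1772  0.069 ] F [ 0.1  0.3 -3.8] g 0.146 78.3 t 17.12
```

View pics/g5.png

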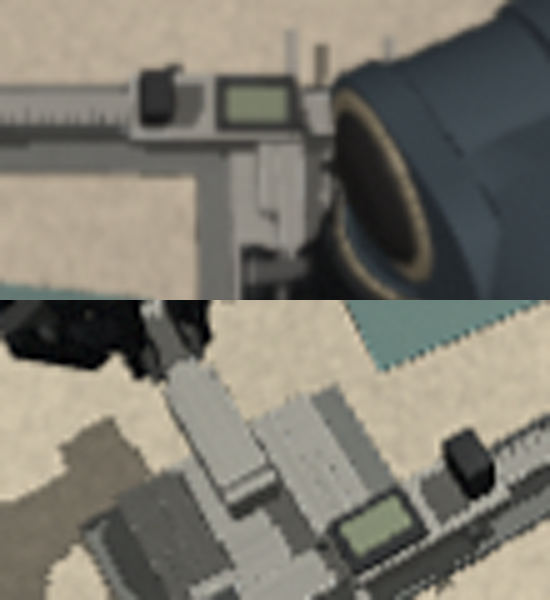

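In the lower crop the bolt hovers over the plate between the jaws, with its tip ridge from about (224,490) to (270,463) and the moving jaw to its right. I'll check the clearance with numbers.

```bash
python3 -c "
from h import *
s=grab_frame('scene')
k=lambda x,y:((x+.5)/5+199.5,(y-300+.5)/5+269.5)
o=np.array([.654,-.1915]);c,sn=np.cos(.058),np.sin(.058)
for q in [(224,488),(270,461),(168,388),(208,362)]:
  p=at(s,k(*q),.0925); d=p[:2]-o; print(np.round(p,4),np.round([c*d[0]+sn*d[1],-sn*d[0]+c*d[1]],4))
"
```

```text
[ 0.635  -0.1828  0.0925] [-0.0185  0.0098]
[ 0.6329 -0.1604  0.0925] [-0.0193  0.0322]
[ 0.5808 -0.1854  0.0925] [-0.0727  0.0103]
[ 0.5776 -0.165   0.0925] [-0.0747  0.0309]
```

Emit:
drive_tool:
  deltas:
    - [[0,-0.1,1,0,0,0,0.9],[0,-0.1,2,0,0,0,0.9],[0,-0.1,3,0,0,0,0.9],[0,-0.1,4,0,0,0,0.9],[0,-0.1,4.4,0,0,0,0.9]]

```text
time_s: 17.9
eef_pos: [0.5541, -0.1787, 0.0238]
tool_rot: [-0.028, 1.0, 0.0, -0.001]
force: [0.6, 0.2, -4.0]
grip_width: 0.143
gripper_force: 78.3
```

Emit:
drive_tool:
  deltas:
    - [[0,0,0.1,0,0,0,0.9],[0,0,0.2,0,0,0,0.9],[0,0,0.2,0,0,0,0.9],[0,0,0.3,0,0,0,0.9],[0,0,0.3,0,0,0,0.9]]

```text
time_s: 18.52
eef_pos: [0.5545, -0.1788, 0.0218]
tool_rot: [-0.028, 1.0, -0.0, 0.0]
force: [-0.2, 0.5, -4.2]
grip_width: 0.146
gripper_force: 78.3
```

Emit:
drive_tool:
  deltas:
    - [[0,0,0.1,0,0,0,0.9],[0,0,0.15,0,0,0,0.9],[0,0,0.2,0,0,0,0.9],[0,0,0.2,0,0,0,0.9],[0,0,0.2,0,0,0,0.9]]

```text
time_s: 19.15
eef_pos: [0.5545, -0.1788, 0.0206]
tool_rot: [-0.028, 1.0, -0.0, 0.0]
force: [-4.4, -0.5, 6.7]
grip_width: 0.147
gripper_force: 79.6
```

Emit:
drive_tool:
  deltas:
    - [[0,0,0,0,0,0,2],[0,0,0,0,0,0,3.5],[0,0,0,0,0,0,4.5],[0,0,-1,0,0,0,4.5],[0,0,-4,0,0,0,4.5]]

```text
time_s: 19.77
eef_pos: [0.5537, -0.1786, 0.0595]
tool_rot: [-0.028, 1.0, 0.0, -0.001]
force: [0.5, 0.1, -0.1]
grip_width: 0.526
gripper_force: 0.0
```

Emit:
drive_tool:
  deltas:
    - [[0,0,-3,0,0,0,4.5],[0,0,-6,0,0,0,4.5],[0,3,-7,0,0,0,3],[0,8,-7,0,0,0,1],[0,13,-7,0,0,0,0]]

```text
time_s: 20.4
eef_pos: [0.5474, -0.0477, 0.1307]
tool_rot: [-0.028, 1.0, 0.0, 0.001]
force: [1.1, 1.0, 0.3]
grip_width: -0.001
gripper_force: 0.0
```

```bash
python3 -c "
from h import *
row(.662,-.04,.10,np.pi+.058)
s=grab_frame('scene');f=grab_frame('top')
print([(n,[np.round(d['position'],4).tolist() for d in landmark_of(n,'thumb')][:1]) for n in('top','scene')])
cv2.imwrite('pics/g6.png',np.vstack([cv2.resize(f['img'][175:235,340:450],None,fx=5,fy=5,interpolation=2)[:300],cv2.resize(s['img'][270:330,200:310],None,fx=5,fy=5,interpolation=2)[:300]]))"
```

```text
row [-11.48   0.14   3.09] [-0.     0.002 -0.003] at [ 0.5474 -0.0477  0.1307] F [1.1 1.  0.3] g -0.001 0.0 t 20.4
[('top', [[0.3444, 0.2421, -0.0014]]), ('scene', [[0.6578, -0.0808, 0.0717]])]
```

View pics/g6.png

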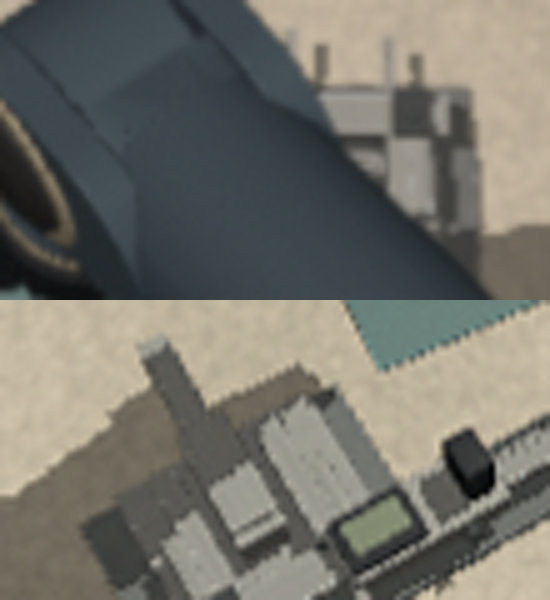

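The bolt lies flat between the jaws: in the lower crop the tongue tip is at about (260,540) and the stem overhangs to (155,345). Next I'll push the thumb grip.

Emit:
drive_tool:
  deltas:
    - [[-3,0.6,0,0,0,0,0],[-7,0.9,0,0,0,0,0],[-11,0.9,1,0,0,0,0],[-11.5,0.9,3,0,0,0,0],[-11.5,0.9,4,0,0,0,0]]
  grip_force: 30

```text
time_s: 21.22
eef_pos: [0.6604, -0.0349, 0.0877]
tool_rot: [-0.027, 1.0, -0.0, -0.002]
force: [0.2, 0.5, 0.6]
grip_width: -0.004
gripper_force: 0.0
```

Emit:
drive_tool:
  deltas:
    - [[0,0,1,0,0,0,0],[0,0,2,0,0,0,0],[0,0,3,0,0,0,0],[0,0,3.5,0,0,0,0],[0,0,3.5,0,0,0,0]]

```text
time_s: 21.85
eef_pos: [0.6614, -0.0335, 0.0545]
tool_rot: [-0.028, 1.0, -0.0, -0.0]
force: [-0.5, -0.4, 0.2]
grip_width: 0.001
gripper_force: 0.0
```

```bash
python3 -c "
from h import *
row(.661,-.05,.05,np.pi+.058)"
```

```text
row [ 0.13 -1.64  0.45] [-0.    -0.    -0.002] at [ 0.6614 -0.0335  0.0545] F [-0.5 -0.4  0.2] g 0.001 0.0 t 21.85
```

Emit:
drive_tool:
  deltas:
    - [[0,-0.4,0.3,0,0,0,0],[0,-0.8,0.3,0,0,0,0],[0,-1.2,0.3,0,0,0,0],[0,-1.5,0.3,0,0,0,0],[0,-1.8,0.3,0,0,0,0]]

```text
time_s: 22.48
eef_pos: [0.6626, -0.0517, 0.0519]
tool_rot: [-0.028, 1.0, -0.0, 0.0]
force: [-0.5, 0.2, -0.4]
grip_width: -0.0
gripper_force: 0.0
```

Emit:
drive_tool:
  deltas:
    - [[0,-0.2,0,0,0,0,0],[0,-0.4,0,0,0,0,0],[0,-0.6,0,0,0,0,0],[0,-0.8,0,0,0,0,0],[0,-1,0,0,0,0,0]]

```text
time_s: 23.1
eef_pos: [0.6631, -0.0606, 0.0519]
tool_rot: [-0.028, 1.0, 0.001, 0.0]
force: [-0.6, 2.2, -1.2]
grip_width: -0.002
gripper_force: 1.0
```

Emit:
drive_tool:
  deltas:
    - [[0,-0.15,0,0,0,0,0],[0,-0.3,0,0,0,0,0],[0,-0.45,0,0,0,0,0],[0,-0.6,0,0,0,0,0],[0,-0.7,0,0,0,0,0]]

```text
time_s: 23.72
eef_pos: [0.6635, -0.068, 0.0518]
tool_rot: [-0.028, 1.0, 0.0, 0.0]
force: [-0.1, 5.0, -0.9]
grip_width: -0.0
gripper_force: 1.9
```

Emit:
drive_tool:
  deltas:
    - [[0,-0.1,0,0,0,0,0],[0,-0.2,0,0,0,0,0],[0,-0.3,0,0,0,0,0],[0,-0.35,0,0,0,0,0],[0,-0.4,0,0,0,0,0]]

```text
time_s: 24.35
eef_pos: [0.6639, -0.0724, 0.0519]
tool_rot: [-0.028, 1.0, 0.0, 0.0]
force: [1.4, 4.0, -1.2]
grip_width: -0.004
gripper_force: 2.2
```

Emit:
drive_tool:
  deltas:
    - [[0,-0.06,0,0,0,0,0],[0,-0.12,0,0,0,0,0],[0,-0.18,0,0,0,0,0],[0,-0.22,0,0,0,0,0],[0,-0.25,0,0,0,0,0]]

```text
time_s: 24.98
eef_pos: [0.664, -0.075, 0.0519]
tool_rot: [-0.028, 1.0, -0.0, 0.0]
force: [1.5, 5.4, -0.7]
grip_width: -0.001
gripper_force: 2.2
```

Emit:
drive_tool:
  deltas:
    - [[0,-0.05,0,0,0,0,0],[0,-0.1,0,0,0,0,0],[0,-0.15,0,0,0,0,0],[0,-0.15,0,0,0,0,0],[0,-0.15,0,0,0,0,0]]

```text
time_s: 25.6
eef_pos: [0.664, -0.0756, 0.0519]
tool_rot: [-0.028, 1.0, 0.001, 0.0]
force: [0.7, 6.1, -1.8]
grip_width: -0.002
gripper_force: 2.9
```

Emit:
drive_tool:
  deltas:
    - [[0,-0.05,0,0,0,0,0],[0,-0.1,0,0,0,0,0],[0,-0.1,0,0,0,0,0],[0,-0.1,0,0,0,0,0],[0,-0.1,0,0,0,0,0]]

```text
time_s: 26.22
eef_pos: [0.664, -0.0756, 0.0519]
tool_rot: [-0.029, 1.0, 0.001, 0.0]
force: [1.8, 7.1, -2.2]
grip_width: -0.0
gripper_force: 3.6
```

```bash
python3 -c "
from h import *
row(.661,-.0766,.05,np.pi+.058)
s=grab_frame('scene')
cv2.imwrite('pics/g7.png',cv2.resize(s['img'][270:330,200:310],None,fx=7,fy=7,interpolation=2))"
```

```text
row [ 0.3  -0.09  0.19] [ 0.003  0.001 -0.   ] at [ 0.664  -0.0756  0.0519] F [ 1.8  7.1 -2.2] g -0.0 3.6 t 26.23
```

Emit:
drive_tool:
  deltas:
    - [[0,-0.08,0,0,0,0,0],[0,-0.16,0,0,0,0,0],[0,-0.24,0,0,0,0,0],[0,-0.3,0,0,0,0,0],[0,-0.3,0,0,0,0,0]]

```text
time_s: 26.9
eef_pos: [0.664, -0.0757, 0.052]
tool_rot: [-0.03, 1.0, 0.003, 0.001]
force: [2.7, 11.4, -3.4]
grip_width: 0.002
gripper_force: 5.7
```

View pics/g7.png

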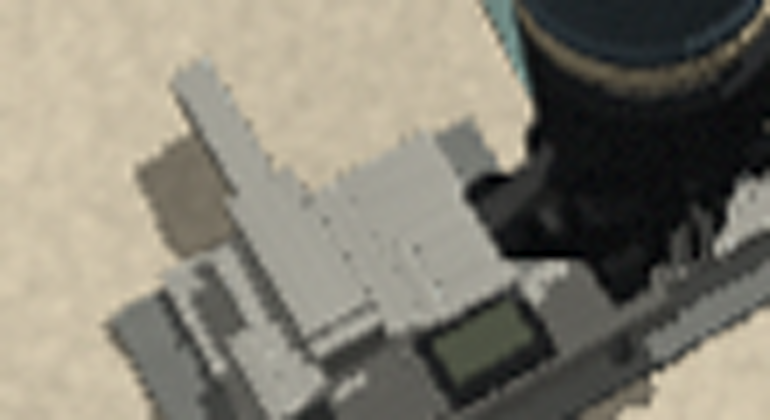

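The tongue is held between both jaws: fixed jaw on the left at about (230,300), moving jaw on the right at about (340,230). The slide has stopped dead while the force rises. I'll hold that light pressure.

Emit:
drive_tool:
  deltas:
    - [[0,-0.08,0,0,0,0,0],[0,-0.15,0,0,0,0,0],[0,-0.15,0,0,0,0,0],[0,-0.15,0,0,0,0,0],[0,-0.15,0,0,0,0,0]]

```text
time_s: 27.52
eef_pos: [0.664, -0.0757, 0.052]
tool_rot: [-0.03, 1.0, 0.005, 0.001]
force: [1.4, 13.8, -3.8]
grip_width: -0.001
gripper_force: 6.7
```

Emit:
drive_tool:
  deltas:
    - [[0,0,0,0,0,0,0],[0,0,0,0,0,0,0],[0,0,0,0,0,0,0],[0,0,0,0,0,0,0],[0,0,0,0,0,0,0]]

```text
time_s: 28.15
eef_pos: [0.664, -0.0757, 0.052]
tool_rot: [-0.03, 1.0, 0.005, 0.001]
force: [2.1, 13.0, -4.0]
grip_width: -0.001
gripper_force: 6.7
```

Emit:
drive_tool:
  deltas:
    - [[0,0,0,0,0,0,0],[0,0,0,0,0,0,0],[0,0,0,0,0,0,0],[0,0,0,0,0,0,0],[0,0,0,0,0,0,0]]

```text
time_s: 28.78
eef_pos: [0.664, -0.0757, 0.0521]
tool_rot: [-0.03, 1.0, 0.004, 0.001]
force: [2.4, 14.1, -4.3]
grip_width: 0.0
gripper_force: 6.7
```

Emit:
drive_tool:
  deltas:
    - [[0,0.3,0,0,0,0,0],[0,0.6,0,0,0,0,0],[0,1,0,0,0,0,0],[0,1.6,0,0,0,0,0],[0,2.2,0,0,0,0,0]]

```text
time_s: 29.4
eef_pos: [0.6628, -0.0607, 0.0517]
tool_rot: [-0.028, 1.0, -0.001, -0.0]
force: [-0.6, 0.4, -0.1]
grip_width: -0.001
gripper_force: 0.0
```

Emit:
drive_tool:
  deltas:
    - [[0,0.5,-1,0,0,0,0],[0,0.5,-4,0,0,0,0],[0,0.5,-8,0,0,0,0],[0,0.5,-12,0,0,0,0],[0,0.5,-14,0,0,0,0]]

```text
time_s: 30.02
eef_pos: [0.6635, -0.0543, 0.1949]
tool_rot: [-0.028, 1.0, -0.0, 0.002]
force: [0.4, 0.0, 0.5]
grip_width: -0.001
gripper_force: 0.0
```

```bash
python3 -c "
from h import *
row(.6,.1,.2,np.pi+.058)
s=grab_frame('scene');f=grab_frame('top')
cv2.imwrite('pics/g8.png',np.vstack([s['img'][:480:1,:],])[100:360,150:500].repeat(2,0).repeat(2,1))"
```

```text
row [ 5.47 15.76 -0.53] [-0.     0.004 -0.002] at [ 0.6635 -0.0543  0.1949] F [0.4 0.  0.5] g -0.001 0.0 t 30.02
```

View pics/g8.png

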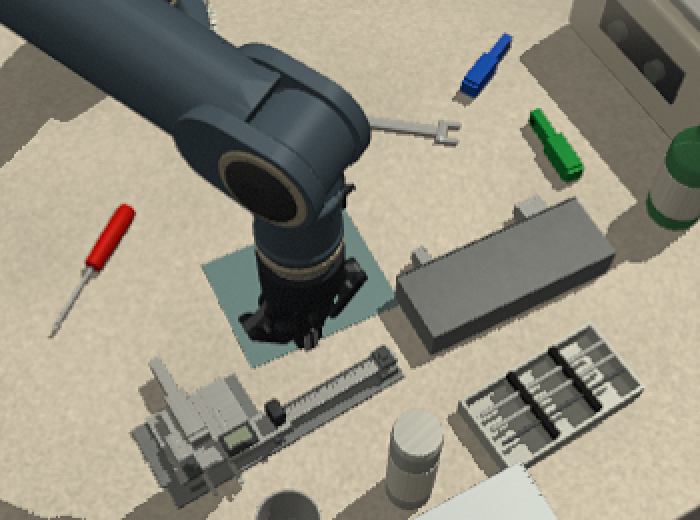

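The bolt sits between the closed jaws at about (190,400) and the arm is clear. The other two bolts are still in the magazine, and the bystanders are where they were.

```bash
python3 -c "
from rig import *
print(sign_off())"
```

```text
the job is handed in; nothing more can be done
None
```

The 24 mm bolt lies flat on the caliper rest plate, stem out, with the jaws closed on its tongue after a hold of about 14 N; the other two bolts are still in the magazine, the bystanders I could see at the end had not moved, and the job was handed in at about 30 s.

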